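# Pry the snap-fit cover off a terminal box

### The job

Pick up the flat pry tool, slip its blade into the notch at the end of the terminal box's snap-fit cover and pry that end up until it pops loose; do not take hold of the cover or touch it with the gripper before it has popped. Then lay the tool back down flat on the bench, lift the loose cover off and set it gently, without dropping it, flat and outside face up on the floor of the parts tray, leaving the breaker, the jar and the meter where they are.

Things in the scene. Friction and masses are not known exactly. Their poses are not given: they have to be found in the camera images.
- box: Grey plastic terminal box, fixed: 104 (x) by 50 mm (y), flat ledge top 40 mm up; on it a neck (x -34 to +47, y -23 to +23 mm, 8 mm high) with terminals, under the cover. Origin: centre of its underside on the bench, z up. Notch at its -x end, two black cable glands (14 mm long) on its +x end. Two hidden sprung catches in the neck's long sides, 30 mm from the -x end, hold the cover.
- cover: White plastic snap-fit cover, about 60 g: shallow cap 104 (x) by 54 (y) by 13 mm high, 4 mm top plate, skirt 9 mm deep, 2 mm proud of the box on the long sides, four thin grey lines across the half away from the notch. Origin: centre of its underside, z up (outside face). Clipped on, it lies on the box's ledge with the box's axes, underside 40 and top 53 mm above the bench.
- notch (a point): Middle of the notch's opening, on the box's -x end face, 44.5 mm above the bench. The notch is a gap in the cover's skirt under its top plate, 26 mm wide, 9 mm high (40 to 49 mm above the bench), free for 18 mm behind; above it the plate's edge is cut back 3 mm over the same width, seen from above. The blade goes in along the box's +x and lifts the plate. The point's axes are the box's.
- edge_home (a point): Fixed point of the box: where the middle of the cover's notch edge (underside of the plate) lies when clipped on, 49 mm above the bench.
- cover_edge (a point): Point of the cover: middle of its notch edge, underside of the plate (x -49, y 0, z +9 mm in the cover's frame). About 6 to 9 N upward in the notch pops it: this end rises, the far end stays on the ledge as pivot. Once 5 mm up it is past the catches and stays up by itself (about 7 to 8 mm, tilted about 4 degrees), free to be lifted by its long sides.
- pry_tool: Flat pry tool lying on the bench, 180 mm long, 150 g: wooden handle 100 mm (x -50 to +50) by 16 mm wide (y) by 24 mm high with flat sides, steel blade 80 mm long (x +50 to +130), 14 mm wide (y), 3 mm thick, level at the handle's mid-height (12 mm above its underside). Origin: centre of the handle's underside; x points along the blade, z up. Balance point about x +25 mm.
- blade_tip (a point): Middle of the blade's end (x +130, z +12 mm in the tool's frame).
- tray: Open aluminium parts tray, fixed to the bench: 160 mm (x) by 220 mm (y), 25 mm high, walls and floor 4 mm thick, empty. Origin: centre of its underside.
- breaker: Bystander: loose white circuit breaker with a black toggle, 70 by 36 by 75 mm, origin at its underside.
- screw_jar: Bystander: loose closed jar, 52 mm in diameter, 65 mm high, origin at its underside.
- meter: Bystander: loose grey hand meter lying flat, 60 by 90 by 32 mm, origin at its underside.
There are look-alikes about, which are no part of the job. Several things look just like the pry_tool: the one meant starts farthest to the robot's left.

How it is judged:
By the outcome, as a careful person would: the job done as asked, in the order asked, and still so for the second after the job is handed in, with the robot touching nothing.
It also fails if it takes over 64 s, if anything falls off the work surface, if the arm or the gripper's body presses on something with over 40 N, if the wrist force passes 120 N, or if a joint passes its speed limit or range.

### The arm

A 7-joint arm with a two-finger parallel gripper is mounted at the origin on the work surface. World frame = base frame: x ahead of the robot, y to its left, z up, the work surface at z = 0. Lengths are in mm, angles in rad, forces in N, time in s.
With the tool pointing down it reaches from about 425 to 950 mm from the base axis. Payload 4.7 kg.
Tool frame: the origin (TCP) lies midway between the tips of the shut fingers; the grasp point (between the pads) lies 19 mm behind it (tcp_to_grasp is the distance from the TCP to the grasp point, in mm); x points along the fingers, y is the direction in which the jaws open and shut, and the axes are right-handed (so a half turn about x gives the same grasp; the last joint's range is limited). The gripper opens to 85 mm and grips with 20 to 120 N. Pads are 22 mm wide; open, the fingers measure 114 mm over their backs; the gripper's body (76 mm by 85 mm) begins 54 mm behind the grasp point. The pads swing forward as they close: fully open they stand 13 mm farther back than shut.
Start: joints at [1.148, 0.469, -0.049, 1.532, 0.024, 1.141, -0.082], TCP at [259.044, -623.333, 231.335] pointing down, gripper open.
Joint ranges: [-2.59, 2.59], [-0.33, 1.99], [-1.39, 1.29], [0.1, 2.45], [-1.04, 4.18], [0.21, 1.99], [-2.66, 2.66]. Speed limits (rad/s): [2.57, 2.57, 3.14, 3.14, 3.14, 3.14, 3.14].

### API

Orientations are given as a unit quaternion [w, x, y, z].
In Python, from plant import get_state, grab_frame, camera_model, finish_job, silhouettes, tcp_to_grasp gives the robot as it stands.
- The arm moves only by the tool apply_moves, never from a script. Its argument "motion" is a list that holds one entry, the list of rows, each a list of 7 numbers: the turn, a rotation vector about the world's x, y, z in degrees, then the shift along the world's x, y, z in m, then the opening, from 0 (shut) to 1 (fully open). A call has 1 to 5 rows; each row is the pose to reach, as a shift and turn from the pose commanded when the call began; what a row does not reach only later rows make up. A row lasts 1/8 s, in which the tool goes at most 62.5 mm and 10.7 degrees, less where a joint would pass 70% of its speed; a pose out of reach is approached as far as the arm can. A call with a gripper value outside its range is refused whole. The fingers move at their own pace and stop on an object; "grip_force" is the grip in N (left out, the last holds). Time passes only in rows, so rows that repeat a pose let the fingers close. It gives the time, the measured TCP pose, the force and the opening at its end, in the units of the state.
- get_state(): the state, without advancing time (a new reading comes with each control period).
- grab_frame(name): name is "scene" or "top" or "wrist"; returns the picture (400x640x3 uint8, blue, green, red); there is no depth.
- camera_model(name): a dict with "fx", "fy", "cx", "cy" (pixels), "world_from_camera" (4x4, takes a point from camera to world coordinates). Camera axes: x right, y up, looking along -z (the intrinsics and any distortion apply to the point x, -y, -z); pixel columns grow to the right and rows downward; lengths in mm; the calibration is good to about 2 mm. A picture is of the moment at which its call begins: read the wrist's pose just before it. camera_model takes no time and is no camera call; for the wrist camera it gives the pose at the moment of the call.
- finish_job(): hands the job in, once; it reports no verdict.
Trained networks look in the newest picture that a camera, given by its name, has taken for a name from the list of things; names that differ only in an ending like _2 or _b are one class to them, and where a whole thing is asked for, a point or a joint stands for the part that bears it (a point fixed in the world has none). Each returns a list of dicts, best first, with "confidence" (0 to 1); they miss things now and then, are a little off and sometimes report something else, mostly with a low value. They report only what shows in the picture. A call takes as long as a camera call. They do not tell look-alikes from the thing itself.
- silhouettes(camera, name): "region" (400x640 bool, what is visible of it) and "rect" ([centre column, centre row, width, height] in pixels, round what is visible of it).
The state is a dict: "t": time; "joint_positions": joint angles; "qd": joint speeds; "joint_torque": joint torques, N m; "position": TCP position; "tcp_rot": TCP orientation; "ft_force": force on the tool from outside, world axes, zero at the start; "torque": the same for the moment, N m; "grip_width": finger opening in mm.
Only numpy, scipy, OpenCV 4.12 (cv2) and the standard library are available. Lean on these libraries where they do the work, as an engineer would, in place of code of your own. Each camera call takes 0.05 s, during which the arm holds its last target.

## Working session

There is one attempt and no reset: what is moved stays moved. The work goes in short steps, Python scripts to look and compute and a tool call to move; the robot and the scene stay as the last step left them, time stands still between calls to the robot, and variables do not carry over. Pictures are saved under pics/ and viewed, and the job is handed in when it is done.

Besides the shell and the picture viewer there is one more tool, called by a JSON object that holds its "api" and its "payload". apply_moves: Moves the arm, as the interface text tells. Its arguments: {"type":"object","properties":{"motion":{"type":"array","items":{"type":"array","items":{"type":"array","items":{"type":"number"}}}},"grip_force":{"type":"number"}},"required":["motion"]}

```bash
ls; mkdir -p pics; python3 - <<'E'
from plant import *
import cv2
s=get_state();print({k:s[k] for k in('t','position','tcp_rot','grip_width','ft_force')});print(tcp_to_grasp)
for n in('scene','top','wrist'):
    f=grab_frame(n);cv2.imwrite(f'pics/{n}0.png',f)
    m=camera_model(n);print(n,m)
E
```

```text
pics
{'t': 0.0, 'position': array([ 258.78101026, -622.8019453 ,  230.27183378]), 'tcp_rot': array([-0.13768425, -0.69327602, -0.13900628,  0.69360555]), 'grip_width': 85.51789278864892, 'ft_force': array([-0.87889059,  1.11414831,  0.331193  ])}
18.700000000000003
scene {'fx': 397.3565551844649, 'fy': 397.3565551844649, 'cx': 323.57059424662776, 'cy': 197.97414930470134, 'world_from_camera': array([[-5.52731151e-01, -6.41531833e-01,  5.31907118e-01,
         1.17320696e+03],
       [ 8.33335932e-01, -4.30301558e-01,  3.46975206e-01,
         2.66493428e+02],
       [ 6.28482209e-03,  6.35041319e-01,  7.72452604e-01,
         8.49511602e+02],
       [ 0.00000000e+00,  0.00000000e+00,  0.00000000e+00,
         1.00000000e+00]])}
top {'fx': 379.6737969074461, 'fy': 379.6737969074461, 'cx': 319.964022547086, 'cy': 198.81676884224376, 'world_from_camera': array([[ 1.74887354e-02,  9.98328073e-01, -5.50926761e-02,
         5.39913097e+02],
       [-9.99751405e-01,  1.66983248e-02, -1.47747665e-02,
        -8.04187184e+01],
       [-1.38301087e-02,  5.53373723e-02,  9.98371926e-01,
         1.23965678e+03],
       [ 0.00000000e+00,  0.00000000e+00,  0.00000000e+00,
         1.00000000e+00]])}
wrist {'fx': 307.40350896560386, 'fy': 307.40350896560386, 'cx': 317.42687914035116, 'cy': 199.71965185645266, 'world_from_camera': array([[ 3.83327906e-01,  8.88727930e-01,  2.51440615e-01,
         3.22674286e+02],
       [-9.23611874e-01,  3.69116891e-01,  1.03410960e-01,
        -5.97091173e+02],
       [-9.06769906e-04, -2.71873845e-01,  9.62332474e-01,
         3.73098844e+02],
       [ 0.00000000e+00,  0.00000000e+00,  0.00000000e+00,
         1.00000000e+00]])}
```

View pics/top0.png

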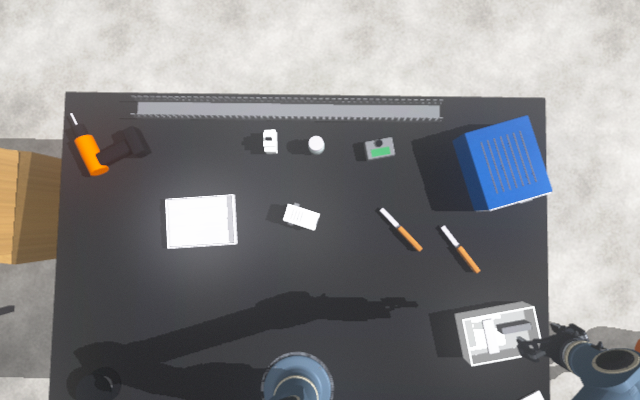

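View pics/scene0.png

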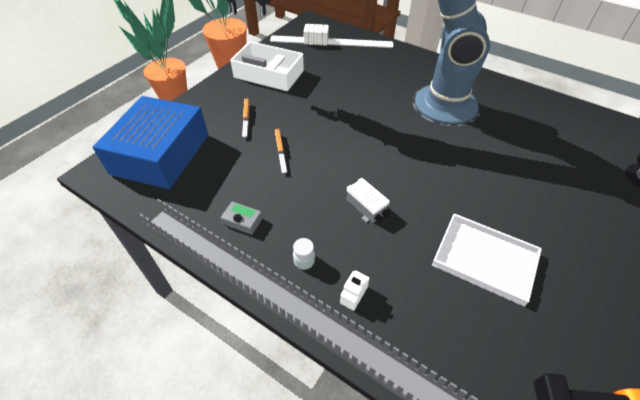

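```bash
cat > h.py <<'E'
import numpy as np, cv2
from plant import *
from scipy.spatial.transform import Rotation as R
def ray(cam,uv,M=None):
    m=M or camera_model(cam);T=m['world_from_camera']
    d=np.array([(uv[0]-m['cx'])/m['fx'],-(uv[1]-m['cy'])/m['fy'],-1.])
    return T[:3,3],T[:3,:3]@d
def atz(cam,uv,z,M=None):
    o,d=ray(cam,uv,M);return o+d*(z-o[2])/d[2]
def proj(cam,p,M=None):
    m=M or camera_model(cam);T=m['world_from_camera']
    c=(np.asarray(p,float)-T[:3,3])@T[:3,:3]
    return np.array([m['cx']+m['fx']*c[...,0]/-c[...,2],m['cy']-m['fy']*c[...,1]/-c[...,2]]).T
def rot():
    q=get_state()['tcp_rot'];return R.from_quat([q[1],q[2],q[3],q[0]])
E
python3 - <<'E'
from h import *
print(rot().as_matrix().round(3))
im=cv2.imread('pics/top0.png')
names=dict(box=20,cover=53,pry_tool=12,tray=12,breaker=75,screw_jar=65,meter=32)
for n,z in names.items():
    for r in silhouettes('top',n):
        if r['confidence']<.2: continue
        c,_,_=cv2.findContours(r['region'].astype('u1'),0,2)
        c=max(c,key=cv2.contourArea);mr=cv2.minAreaRect(c)
        b=cv2.boxPoints(mr)
        W=np.array([atz('top',p,z)[:2] for p in b])
        print(n,round(r['confidence'],2),'px',np.round(mr[0]),np.round(mr[1]),'c',W.mean(0).round(),'sides',np.linalg.norm(W[1]-W[0]).round(),np.linalg.norm(W[2]-W[1]).round(), 'dir',np.degrees(np.arctan2(*(W[1]-W[0])[::-1])).round(1))
E
```

```text
[[-0.001  0.384 -0.923]
 [ 0.001 -0.923 -0.384]
 [-1.    -0.001  0.   ]]Traceback (most recent call last):
  File "<stdin>", line 8, in <module>
ValueError: not enough values to unpack (expected 3, got 2)
```

```bash
cat > det.py <<'E'
from h import *
import sys
names=dict(box=20,cover=53,pry_tool=12,tray=12,breaker=75,screw_jar=65,meter=32)
def run(cam,ns,thr=.2):
    for n in ns:
        z=names[n]
        for r in silhouettes(cam,n):
            if r['confidence']<thr: continue
            c=cv2.findContours(r['region'].astype('u1'),0,2)[-2]
            c=max(c,key=cv2.contourArea);mr=cv2.minAreaRect(c)
            b=cv2.boxPoints(mr)
            W=np.array([atz(cam,p,z)[:2] for p in b])
            print(n,round(r['confidence'],2),'px',np.round(mr[0]),np.round(mr[1]),'c',W.mean(0).round(),'sides',np.linalg.norm(W[1]-W[0]).round(),np.linalg.norm(W[2]-W[1]).round(), 'dir',np.degrees(np.arctan2(*(W[1]-W[0])[::-1])).round(1))
E
python3 - <<'E'
from det import *
run('top',names)
im=cv2.imread('pics/top0.png')
a=cv2.resize(im[180:290,260:500],None,fx=3.3,fy=3.3,interpolation=cv2.INTER_CUBIC)
cv2.imwrite('pics/crop1.png',a)
E
```

```text
box 0.61 px [282. 214.] [3. 3.] c [555.  60.] sides 10.0 10.0 dir -89.0
box 0.56 px [400. 229.] [55.  6.] c [ 516. -320.] sides 20.0 175.0 dir -44.2
cover 0.71 px [300. 216.] [33. 17.] c [551.  -2.] sides 54.0 103.0 dir -17.2
pry_tool 0.85 px [460. 249.] [56.  7.] c [ 455. -511.] sides 21.0 178.0 dir -52.4
pry_tool 0.81 px [400. 229.] [56.  7.] c [ 515. -323.] sides 22.0 178.0 dir -48.9
pry_tool 0.54 px [201. 220.] [51. 71.] c [531. 324.] sides 232.0 165.0 dir -85.9
tray 0.75 px [200. 221.] [50. 71.] c [530. 325.] sides 231.0 162.0 dir -85.0
breaker 0.54 px [270. 141.] [24. 14.] c [781.  95.] sides 44.0 75.0 dir -89.2
screw_jar 0.67 px [316. 144.] [17. 15.] c [774. -46.] sides 47.0 54.0 dir -89.2
meter 0.74 px [378. 148.] [20. 29.] c [ 771. -247.] sides 94.0 64.0 dir -77.7
```

View pics/crop1.png

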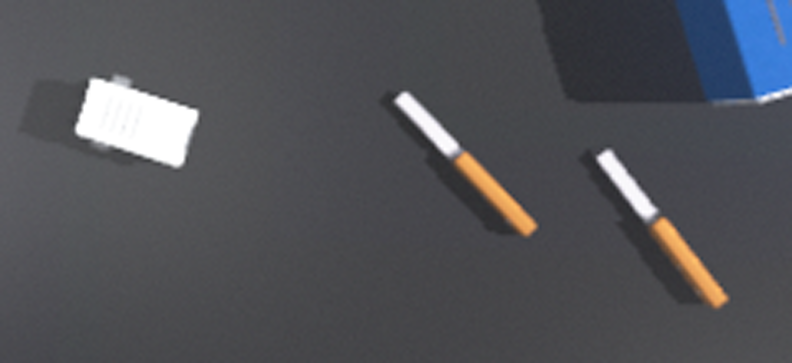

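Pry-tool candidates in top view: (400,230) → y≈-320, and (460,250) → y≈-511. The left-most (+y) is (400,230), which the crop confirms as orange handle lower-right and blade upper-left. The notch dent is on the cover's right end, with the lines at its left half.

{"api": "apply_moves", "payload": {"motion": [[[0, 0, 10, 0.05, 0.06, 0, 1], [0, 0, 21, 0.1, 0.12, 0, 1], [0, 0, 21, 0.14, 0.16, 0, 1], [0, 0, 21, 0.18, 0.2, 0, 1], [0, 0, 21, 0.2, 0.24, 0, 1]]]}}

```text
t: 1.18
position: [460.3, -382.6, 231.6]
tcp_rot: [0.263, 0.657, 0.262, -0.656]
ft_force: [0.1, -0.7, 0.0]
grip_width: 85.2
```

{"api": "apply_moves", "payload": {"motion": [[[0, 0, 0, 0.03, 0.035, -0.02, 1], [0, 0, 0, 0.051, 0.057, -0.04, 1], [0, 0, 0, 0.051, 0.057, -0.04, 1]]]}}

```text
t: 1.55
position: [510.7, -323.5, 189.9]
tcp_rot: [-0.263, -0.656, -0.265, 0.656]
ft_force: [-0.4, 0.1, -0.3]
grip_width: 85.6
```

```bash
python3 - <<'E'
from det import *
s=get_state();print(s['t'],s['position'],rot().as_matrix().round(3))
cv2.imwrite('pics/w1.png',grab_frame('wrist'))
run('wrist',['pry_tool'])
E
```

```text
1.55 [ 510.74963267 -323.53540904  189.87492517] [[-0.002  0.693 -0.721]
 [ 0.003 -0.721 -0.693]
 [-1.    -0.003 -0.001]]
pry_tool 0.88 px [401. 302.] [ 18. 104.] c [ 467. -507.] sides 141.0 21.0 dir 37.3
pry_tool 0.77 px [320. 173.] [170.  16.] c [ 512. -330.] sides 16.0 184.0 dir -46.5
```

View pics/w1.png

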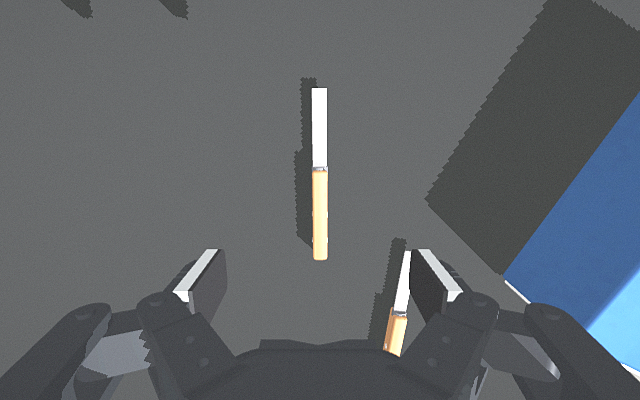

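Wrist view: the meant tool is central, blade tip at (319,88), handle (320,168)-(320,260), aligned with the fingers. The other tool is at (400,300).

```bash
python3 - <<'E'
from h import *
a=atz('wrist',(319.7,88),13.5);b=atz('wrist',(319.8,169),13.5);
j=atz('wrist',(320,170),24);c=atz('wrist',(320.5,259),12)
print(a,b,j,c,np.linalg.norm(a-b),np.linalg.norm(j-c))
d=(a-c)[:2];print(np.degrees(np.arctan2(*d[::-1])),np.linalg.norm(d))
d/=np.linalg.norm(d); m=(a+c)[:2]/2; print('grasp x33',m-7*d,'origin',m-40*d)
print(proj('wrist',[511,-324,12]))
a=atz('top',(381.8,209),13.5);c=atz('top',(421.2,250),12);print(a,c)
E
```

```text
[ 577.99676973 -266.51989993   13.5       ] [ 519.83709688 -322.11226708   13.5       ] [ 520.52499112 -321.61115856   24.        ] [ 444.35953962 -395.21430241   12.        ] 80.45532196112414 106.5954914032997
43.92056610706826 185.52940064214536
grasp x33 [ 506.13603948 -335.72272413] origin [ 482.36606782 -358.61351808]
[315.34680841 175.90888186]
[ 578.04567073 -262.11824901   13.5       ] [ 448.91723214 -389.36316023   12.        ]
```

{"api": "apply_moves", "payload": {"motion": [[[0, 0, 0, -0.002, -0.006, -0.06, 1], [0, 0, 0, -0.002, -0.006, -0.12, 1], [0, 0, 0, -0.002, -0.006, -0.13, 1]]]}}

```text
t: 2.02
position: [504.0, -333.8, 58.4]
tcp_rot: [-0.26, -0.655, -0.263, 0.659]
ft_force: [-0.3, 0.0, 0.1]
grip_width: 85.4
```

```bash
python3 - <<'E'
from det import *
s=get_state();print(s['t'],s['position'],rot().as_matrix().round(3))
cv2.imwrite('pics/w2.png',grab_frame('wrist'))
print(get_state()['position'])
E
```

```text
2.025 [ 504.01934361 -333.80363985   58.35403801] [[-0.007  0.687 -0.727]
 [ 0.003 -0.727 -0.687]
 [-1.    -0.006  0.003]]
[ 505.54291144 -333.99303195   59.50578178]
```

View pics/w2.png

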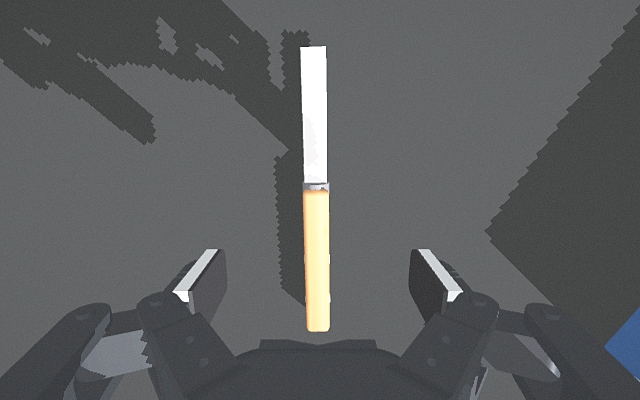

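Wrist view: blade tip (314,47), junction (316,186), handle centred between the fingers (315 vs 317).

```bash
python3 - <<'E'
from h import *
s=get_state();print(s['position'])
a=atz('wrist',(313.7,47),13.5);b=atz('wrist',(315,183),13.5);j=atz('wrist',(316,191),24);c=atz('wrist',(318,331),12)
print(a,b,j,c)
d=(a-c)[:2];L=np.linalg.norm(d);d/=L;print(np.degrees(np.arctan2(*d[::-1])),L)
for p in (a,b,j,c): print('along',(p[:2]-s['position'][:2])@d,'lat',(p[:2]-s['position'][:2])@[-d[1],d[0]])
E
```

```text
[ 505.54291144 -333.99303195   59.50578178]
[ 579.87965778 -261.19352193   13.5       ] [ 523.7554575  -315.03952501   13.5       ] [ 522.41161962 -317.27196967   24.        ] [ 444.30533028 -392.84611958   12.        ]
44.15920733161055 188.97831819844657
along 104.04579311012806 lat 0.43983276769755947
along 26.269850184951302 lat 0.9095221089599961
along 23.750529130288058 lat 0.2441418833274894
along -84.9325250883185 lat 0.43983276769754365
```

{"api": "apply_moves", "payload": {"motion": [[[0, 0, 0, 0.005, 0.005, -0.03, 1], [0, 0, 0, 0.005, 0.005, -0.056, 1], [0, 0, 0, 0.005, 0.005, -0.056, 1]]]}}

```text
t: 2.45
position: [513.0, -329.0, 6.5]
tcp_rot: [0.263, 0.657, 0.262, -0.657]
ft_force: [0.3, -0.4, 1.0]
grip_width: 84.9
```

{"api": "apply_moves", "payload": {"motion": [[[0, 0, 0, 0, 0, 0, 0], [0, 0, 0, 0, 0, 0, 0], [0, 0, 0, 0, 0, 0, 0], [0, 0, 0, 0, 0, 0, 0], [0, 0, 0, 0, 0, 0, 0]]], "grip_force": 110}}

```text
t: 3.08
position: [512.7, -328.0, 6.3]
tcp_rot: [-0.262, -0.657, -0.262, 0.657]
ft_force: [-1.8, 0.8, 6.1]
grip_width: 13.4
```

{"api": "apply_moves", "payload": {"motion": [[[0, 0, 0, 0, 0, 0.03, 0], [0, 0, 0, 0, 0, 0.08, 0], [0, 0, 0, 0, 0, 0.12, 0], [0, 0, 0, 0, 0, 0.12, 0]]]}}

```text
t: 3.58
position: [514.6, -329.1, 128.8]
tcp_rot: [0.264, 0.658, 0.26, -0.655]
ft_force: [-0.5, 0.1, -2.2]
grip_width: 13.4
```

```bash
python3 - <<'E'
from det import *
s=get_state();print(s['t'],s['position'],s['grip_width'],s['ft_force'],s['torque'])
cv2.imwrite('pics/w3.png',grab_frame('wrist'))
cv2.imwrite('pics/s3.png',grab_frame('scene')[60:260,180:440].repeat(3,0).repeat(3,1))
E
```

```text
3.575 [ 514.63299681 -329.06692876  128.79684666] 13.409647504191915 [-0.51276058  0.07023753 -2.16698405] [ 0.05751711 -0.04109912  0.0268305 ]
```

View pics/w3.png

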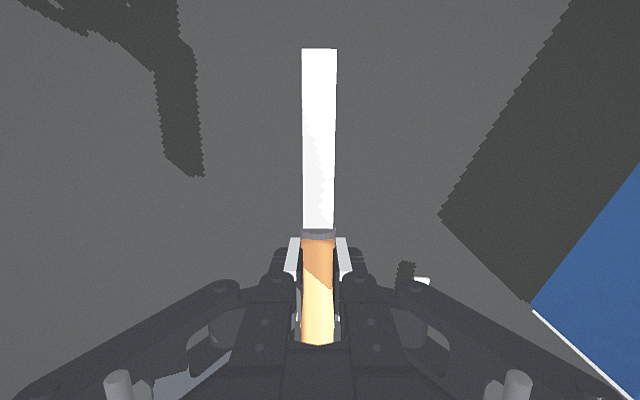

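View pics/s3.png

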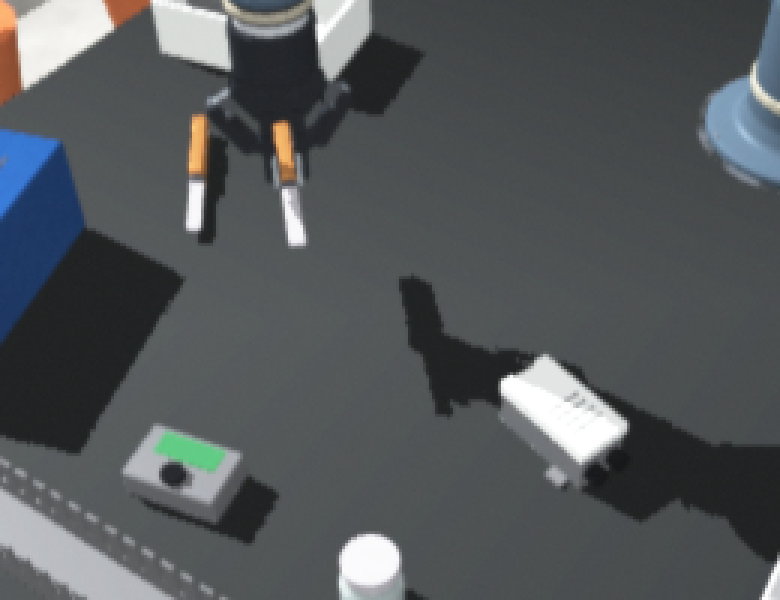

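The tool is held level, with its blade straight ahead: tip (319,48), junction (318,232). Next I bring it near the box.

{"api": "apply_moves", "payload": {"motion": [[[0, 0, 10, 0, 0.05, 0, 0], [0, 0, 20, -0.01, 0.09, 0, 0], [0, 0, 29, -0.017, 0.12, 0, 0], [0, 0, 29, -0.017, 0.12, 0, 0]]]}}

```text
t: 4.18
position: [493.9, -204.7, 123.4]
tcp_rot: [-0.418, -0.568, -0.421, 0.57]
ft_force: [0.2, -1.0, -2.1]
grip_width: 13.3
```

```bash
python3 - <<'E'
from det import *
s=get_state();print(s['t'],s['position'],s['grip_width'],s['ft_force']); print(rot().as_matrix().round(3))
cv2.imwrite('pics/w4.png',grab_frame('wrist'))
T=camera_model('wrist')
M=rot().as_matrix()
for up in (0,6,12):
    for al in (26,17,97,105): print(up,al,proj('wrist',s['position']-M[:,2]*al+[0,0,up]).round(1))
run('wrist',['cover','box'])
E
```

```text
4.175 [ 493.8801427  -204.68073498  123.42995229] 13.27624718447876 [ 0.2262924  -1.04952795 -2.08833264]
[[-0.004  0.955 -0.295]
 [ 0.003 -0.295 -0.955]
 [-1.    -0.005 -0.002]]
0 26 [314.8 200.1]
0 17 [314.8 217.8]
0 97 [314.3  37.7]
0 105 [314.2  16.3]
6 26 [314.6 203.7]
6 17 [314.7 221.9]
6 97 [314.1  34.2]
6 105 [314.   11.7]
12 26 [314.5 207.5]
12 17 [314.5 226.5]
12 97 [313.9  30.3]
12 105 [313.8   6.6]
```

View pics/w4.png

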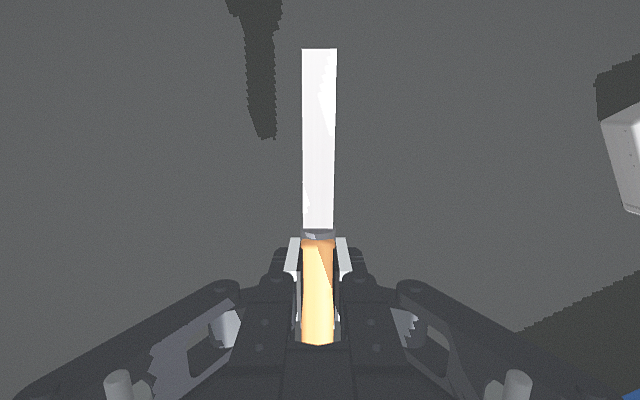

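Tool tip at (319,48), so 92 mm ahead of the TCP. The box is still out of view ahead (the white corner at right is the meter), so I move closer, staying above it.

{"api": "apply_moves", "payload": {"motion": [[[0, 0, 0, 0.008, 0.027, 0, 0], [0, 0, 0, 0.014, 0.047, 0.03, 0], [0, 0, 0, 0.014, 0.047, 0.03, 0]]]}}

```text
t: 4.7
position: [511.8, -160.6, 156.8]
tcp_rot: [0.42, 0.571, 0.418, -0.569]
ft_force: [0.3, -0.3, -2.5]
grip_width: 13.4
```

```bash
python3 - <<'E'
from det import *
s=get_state();print(s['t'],s['position'],s['grip_width'],s['ft_force']); print(rot().as_matrix().round(3))
cv2.imwrite('pics/w5.png',grab_frame('wrist'))
cv2.imwrite('pics/t5.png',cv2.resize(grab_frame('top')[170:270,240:400],None,fx=5,fy=5,interpolation=cv2.INTER_CUBIC))
run('wrist',['cover','box'])
E
```

```text
4.7 [ 511.78359433 -160.62491492  156.77125537] 13.43419611072116 [ 0.30215988 -0.29690948 -2.45227304]
[[ 0.004  0.954 -0.299]
 [-0.001 -0.299 -0.954]
 [-1.     0.004 -0.001]]
cover 0.7 px [299.  31.] [62. 75.] c [534. -41.] sides 52.0 40.0 dir -17.6
box 0.75 px [287.  62.] [13. 28.] c [517. -51.] sides 23.0 10.0 dir -15.2
```

View pics/w5.png

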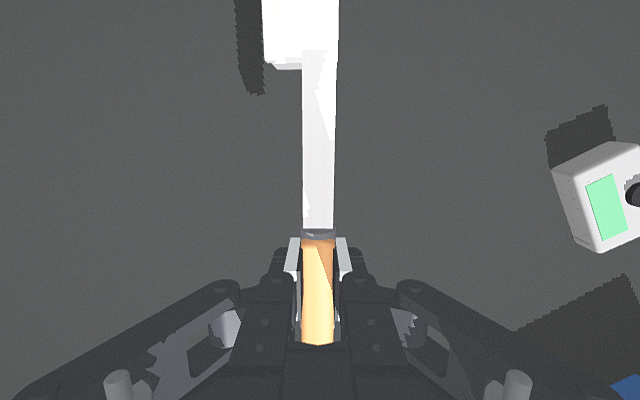

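View pics/t5.png

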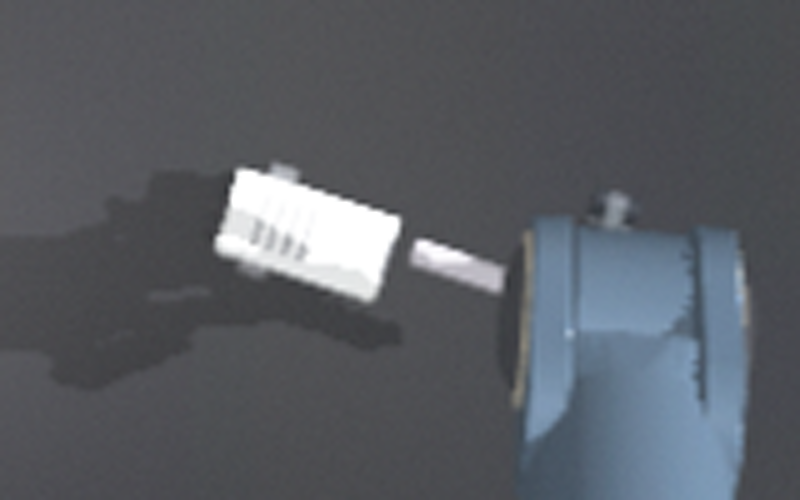

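Wrist: the cover's near end spans columns 262–338 around row 60, so the blade (319,48) is too far right. Top crop: notch-end corners at (400,218) and (378,300), blade tip at (413,253).

```bash
python3 - <<'E'
from h import *
s=get_state();M=rot().as_matrix();P=s['position']
f=lambda u,v:(240+(u+.5)/5-.5,170+(v+.5)/5-.5)
tip=atz('top',f(413,253),164);A=atz('top',f(401,218),53);B=atz('top',f(377,301),53)
C=atz('top',f(237,169),53);D=atz('top',f(215,245),47)
print('tip',tip,'A',A,'B',B,'C',C,np.linalg.norm(A-B),np.linalg.norm(A-C), 'mid',(A+B)/2)
d=(C-A);print(np.degrees(np.arctan2(d[1],d[0])))
ax=-M[:,2];lf=-M[:,1]
print('heading',np.degrees(np.arctan2(ax[1],ax[0])))
for n,p in (('tip',tip),('endtop',(A+B)/2)): print(n,'along',(p-P)@ax,'left',(p-P)@lf)
# wrist: near end edge of cover
for uv in((263,62),(302,64),(338,58)):
    p=atz('wrist',uv,53);print('w',uv,p.round(1),'along',(p-P)@ax,'left',(p-P)@lf)
for uv in((302,49),(337,48)):
    p=atz('wrist',uv,P[2]+7);print('wt',uv,p.round(1),'along',(p-P)@ax,'left',(p-P)@lf)
im=cv2.imread('pics/w5.png');cv2.imwrite('pics/w5c.png',cv2.resize(im[0:100,230:370],None,fx=5,fy=5,interpolation=cv2.INTER_NEAREST))
E
```

```text
tip [538.80672051 -71.88433089 164.        ] A [560.39165099 -63.13227506  53.        ] B [508.42801734 -49.07697911  53.        ] C [589.29329549  40.13741351  53.        ] 53.830944320118675 107.23774350691163 mid [534.40983416 -56.10462709  53.        ]
74.36488877588401
heading 72.4085877998943
tip along 95.68368986403165 left -1.4907496205233584
endtop along 109.48304204796392 left 7.22164506535644
w (263, 62) [502.1 -51.3  53. ] along 104.25716886351081 left 39.44604152432704
w (302, 64) [528.9 -61.3  53. ] along 102.89152248929703 left 10.958375259801198
w (338, 58) [555.1 -65.4  53. ] along 106.9140575950105 left -15.320870442663967
wt (302, 49) [530.9 -71.9 161. ] along 93.2841893313195 left 6.015167482143526
wt (337, 48) [544.4 -75.8 161. ] along 93.64288412854951 left -8.062107558600035
```

View pics/w5c.png

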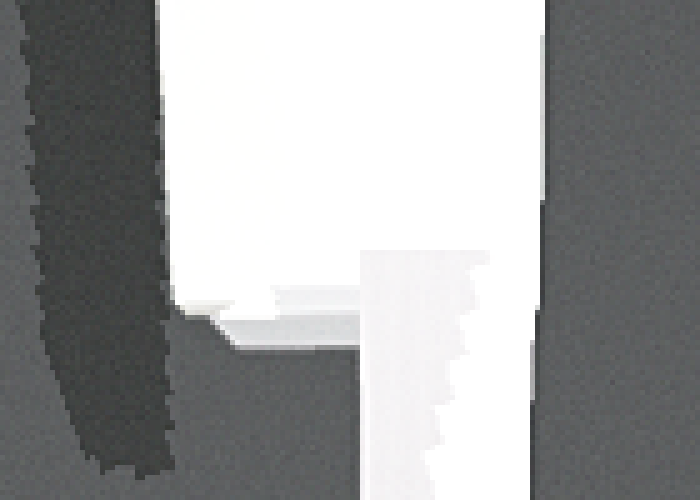

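{"api": "apply_moves", "payload": {"motion": [[[0, 0, 0, -0.014, -0.01, -0.01, 0], [0, 0, 0, -0.014, -0.01, -0.06, 0], [0, 0, 0, -0.014, -0.01, -0.117, 0], [0, 0, 0, -0.014, -0.01, -0.117, 0]]]}}

```text
t: 5.4
position: [490.1, -171.2, 34.0]
tcp_rot: [-0.415, -0.568, -0.421, 0.573]
ft_force: [-0.9, -1.4, -1.7]
grip_width: 14.0
```

```bash
python3 - <<'E'
from det import *
s=get_state();print(s['t'],s['position'],s['grip_width'],s['ft_force']); print(rot().as_matrix().round(3))
w=grab_frame('wrist');cv2.imwrite('pics/w6.png',w)
sc=grab_frame('scene');cv2.imwrite('pics/s6f.png',sc)
cv2.imwrite('pics/s6.png',cv2.resize(sc[130:240,300:440],None,fx=5.4,fy=5.4,interpolation=cv2.INTER_CUBIC))
t=grab_frame('top');cv2.imwrite('pics/t6.png',cv2.resize(t[170:270,240:400],None,fx=5,fy=5,interpolation=cv2.INTER_CUBIC))
E
```

```text
5.4 [ 490.14751375 -171.22221134   33.99542958] 13.977450830356833 [-0.89650287 -1.39861165 -1.68382273]
[[-0.012  0.954 -0.301]
 [ 0.003 -0.301 -0.954]
 [-1.    -0.012  0.001]]
```

View pics/w6.png

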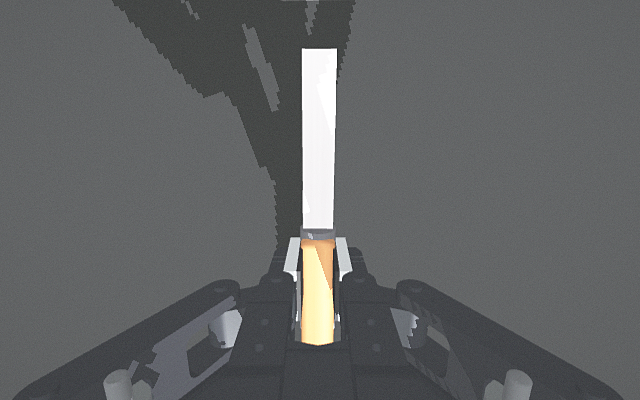

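View pics/s6.png

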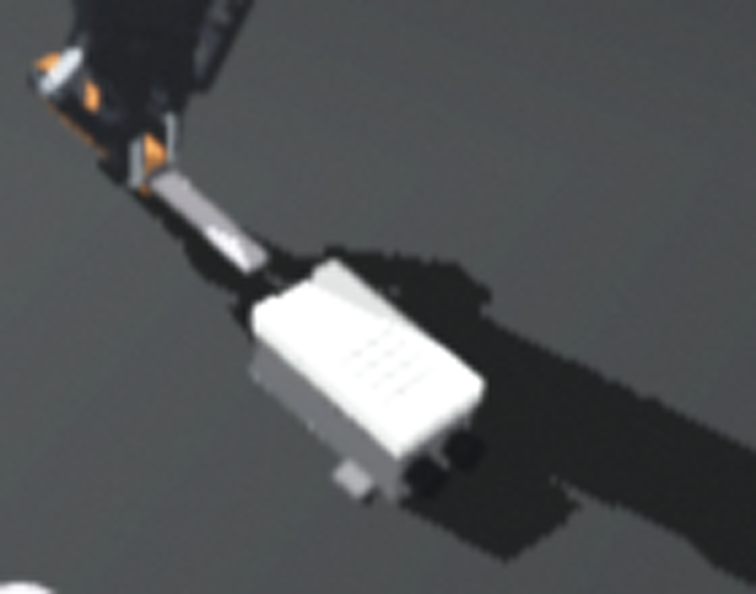

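View pics/t6.png

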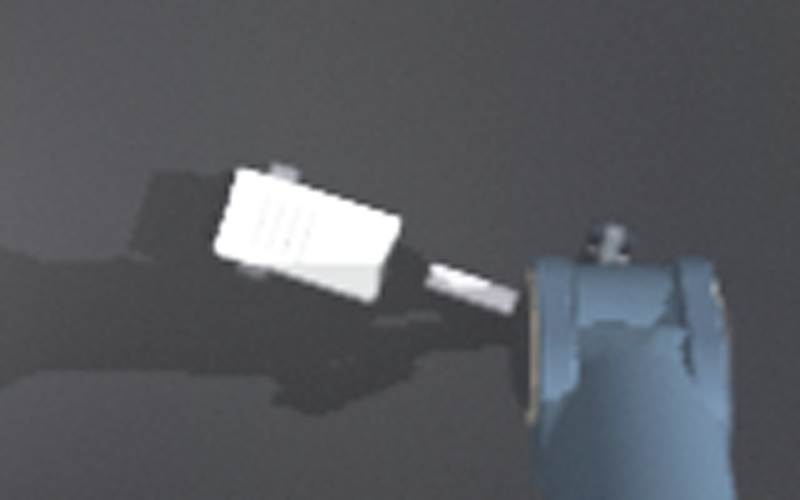

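```bash
python3 - <<'E'
from h import *
from scipy.optimize import least_squares
s=get_state();M=rot().as_matrix();P=s['position'];print(s['t'],P)
ft=lambda u,v:(240+(u+.5)/5-.5,170+(v+.5)/5-.5)
fs=lambda u,v:(300+(u+.5)/5.4-.5,130+(v+.5)/5.4-.5)
def tri(a,b):
    r=least_squares(lambda p:np.r_[proj('top',p)-a,proj('scene',p)-b],[530,-60,45]);return r.x,r.fun.round(2)
print('tip',tri(ft(428,276),fs(257,264)))
print('A +x corner',tri(ft(401,218),fs(254,312)))
print('B',tri(ft(377,301),fs(334,262)))
print('C far', tri(ft(237,169),fs(396,458)))
print('D far', tri(ft(215,250),fs(484,383)))
ax=-M[:,2];lf=-M[:,1]
E
```

```text
5.55 [ 496.51614012 -171.81058851   39.82455682]
tip (array([524.30092576, -80.40589912,  43.01879132]), array([-0.06,  0.03, -0.06, -0.  ]))
A +x corner (array([559.77775717, -61.94400778,  51.7629603 ]), array([-0.38,  0.2 , -0.36, -0.02]))
B (array([507.42687692, -47.22966444,  49.57735431]), array([-0.57,  0.28, -0.55, -0.03]))
C far (array([590.85461467,  39.19528301,  41.08170527]), array([ 0.69, -0.32,  0.61,  0.03]))
D far (array([537.91489555,  53.77052098,  53.29019384]), array([-0.33,  0.15, -0.3 , -0.01]))
```

Blade tip ≈(524,-80,43), notch-end mid ≈(534,-55): the line is good to about 1.4 mm and the height falls inside the 40–49 gap. Inserting now.

{"api": "apply_moves", "payload": {"motion": [[[0, 0, 0, 0.005, 0.014, 0, 0], [0, 0, 0, 0.009, 0.026, 0, 0], [0, 0, 0, 0.011, 0.032, 0, 0], [0, 0, 0, 0.013, 0.039, 0, 0], [0, 0, 0, 0.013, 0.039, 0, 0]]]}}

```text
t: 6.18
position: [508.8, -131.3, 38.4]
tcp_rot: [0.419, 0.57, 0.419, -0.57]
ft_force: [-0.2, -0.1, -1.5]
grip_width: 13.5
```

```bash
cat > look.py <<'E'
from h import *
import sys
k=sys.argv[1]
s=get_state();print(s['t'],s['position'].round(1),s['grip_width'],s['ft_force'].round(1))
w=grab_frame('wrist');cv2.imwrite(f'pics/w{k}.png',w)
sc=grab_frame('scene')
a=cv2.resize(sc[145:225,320:420],None,fx=4,fy=4,interpolation=cv2.INTER_CUBIC)
t=grab_frame('top');b=cv2.resize(t[180:260,270:370],None,fx=4,fy=4,interpolation=cv2.INTER_CUBIC)
cv2.imwrite(f'pics/st{k}.png',np.vstack([np.hstack([a,b])]))
E
python3 look.py 7
```

```text
6.175 [ 508.8 -131.3   38.4] 13.470174315736088 [-0.2 -0.1 -1.5]
```

View pics/w7.png

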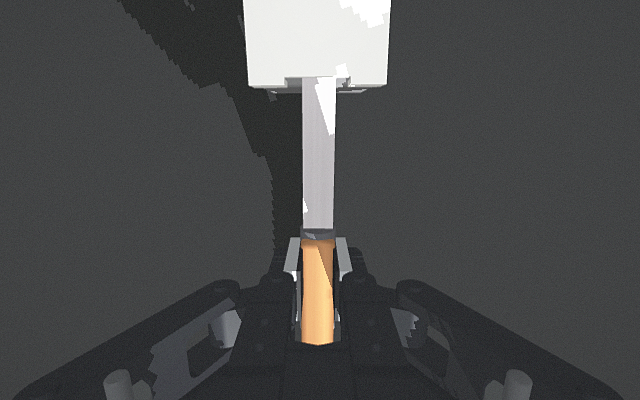

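View pics/st7.png

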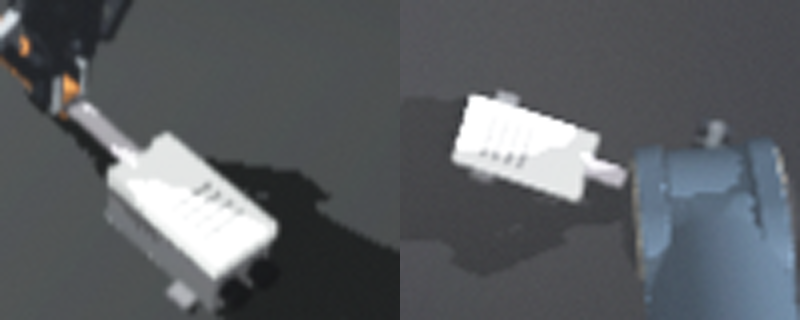

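Blade is centred in the notch: columns 302–337 against cover edges 248–387, tip hidden under the plate at row 77. No contact force. Lifting.

{"api": "apply_moves", "payload": {"motion": [[[0, 0, 0, 0, 0, 0.002, 0], [0, 0, 0, 0, 0, 0.004, 0], [0, 0, 0, 0, 0, 0.006, 0], [0, 0, 0, 0, 0, 0.006, 0]]], "grip_force": 120}}

```text
t: 6.82
position: [508.2, -132.2, 43.9]
tcp_rot: [-0.418, -0.57, -0.419, 0.57]
ft_force: [2.6, -0.2, -8.9]
grip_width: 13.2
```

{"api": "apply_moves", "payload": {"motion": [[[0, 0, 0, 0, 0, 0.002, 0], [0, 0, 0, 0, 0, 0.004, 0], [0, 0, 0, 0, 0, 0.006, 0], [0, 0, 0, 0, 0, 0.006, 0]]]}}

```text
t: 7.32
position: [509.0, -132.0, 51.0]
tcp_rot: [0.419, 0.57, 0.418, -0.57]
ft_force: [-0.7, -0.3, -2.4]
grip_width: 13.3
```

```bash
python3 look.py 8
```

```text
7.325 [ 509. -132.   51.] 13.26675767784019 [-0.7 -0.3 -2.4]
```

View pics/w8.png

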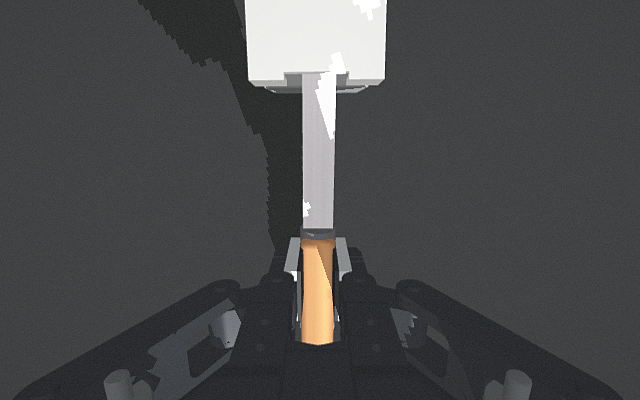

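View pics/st8.png

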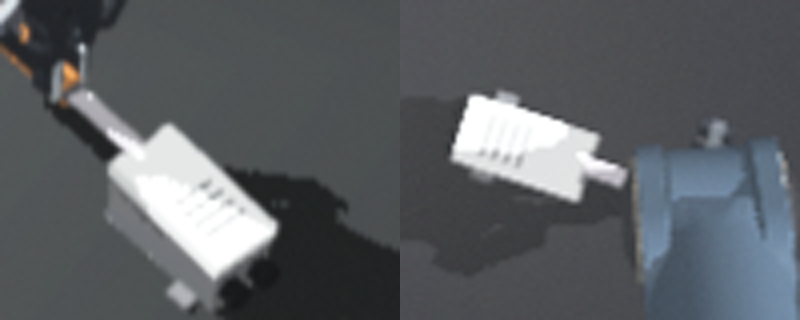

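Popped: the pry force fell from about 7 N to 0 and the near end rose in the scene crop (corner at row 134 → 124). Lowering the blade slightly and withdrawing.

{"api": "apply_moves", "payload": {"motion": [[[0, 0, 0, 0, 0, -0.004, 0], [0, 0, 0, 0, 0, -0.005, 0], [0, 0, 0, -0.005, -0.016, -0.005, 0], [0, 0, 0, -0.01, -0.033, -0.005, 0], [0, 0, 0, -0.018, -0.06, -0.005, 0]]]}}

```text
t: 8.1
position: [490.2, -193.4, 45.4]
tcp_rot: [0.419, 0.57, 0.418, -0.57]
ft_force: [0.1, 0.8, -1.8]
grip_width: 13.1
```

```bash
python3 look.py 9
```

```text
8.1 [ 490.2 -193.4   45.4] 13.06364883787221 [ 0.1  0.8 -1.8]
```

View pics/st9.png

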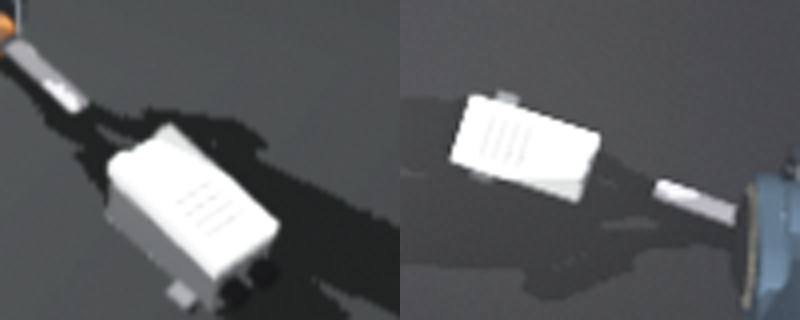

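View pics/w9.png

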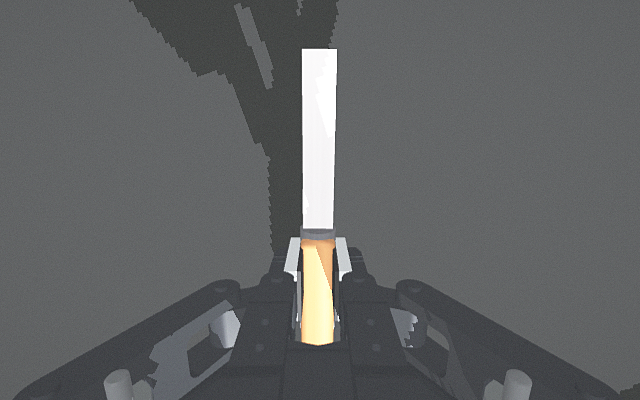

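Cover stays tilted up; blade is clear and unchanged in the grip. Backing off and laying the tool down.

{"api": "apply_moves", "payload": {"motion": [[[0, 0, 0, -0.012, -0.04, -0.005, 0], [0, 0, 0, -0.018, -0.06, -0.02, 0], [0, 0, 0, -0.018, -0.06, -0.032, 0], [0, 0, 0, -0.018, -0.06, -0.037, 0], [0, 0, 0, -0.018, -0.06, -0.037, 0]]]}}

```text
t: 8.88
position: [472.9, -250.2, 7.8]
tcp_rot: [0.419, 0.57, 0.42, -0.569]
ft_force: [0.7, 0.5, -1.2]
grip_width: 13.5
```

{"api": "apply_moves", "payload": {"motion": [[[0, 0, 0, 0, 0, -0.001, 0], [0, 0, 0, 0, 0, -0.002, 0], [0, 0, 0, 0, 0, -0.002, 0]]]}}

```text
t: 9.25
position: [472.8, -251.9, 6.5]
tcp_rot: [0.419, 0.57, 0.418, -0.57]
ft_force: [-0.4, 0.2, -0.7]
grip_width: 13.4
```

{"api": "apply_moves", "payload": {"motion": [[[0, 0, 0, 0, 0, -0.001, 0], [0, 0, 0, 0, 0, -0.001, 0]]]}}

```text
t: 9.5
position: [472.8, -252.0, 6.3]
tcp_rot: [-0.419, -0.57, -0.418, 0.57]
ft_force: [-2.4, 1.1, 6.3]
grip_width: 13.2
```

{"api": "apply_moves", "payload": {"motion": [[[0, 0, 0, 0, 0, 0, 0.4], [0, 0, 0, 0, 0, 0, 1], [0, 0, 0, 0, 0, 0, 1], [0, 0, 0, 0, 0, 0, 1], [0, 0, 0, 0, 0, 0, 1]]], "grip_force": 30}}

```text
t: 10.12
position: [472.6, -252.0, 5.3]
tcp_rot: [0.418, 0.57, 0.418, -0.57]
ft_force: [0.0, 0.2, 0.8]
grip_width: 85.5
```

{"api": "apply_moves", "payload": {"motion": [[[0, 0, 0, 0, 0, 0.04, 1], [0, 0, 0, 0, 0, 0.1, 1], [0, 0, 0, 0, 0, 0.15, 1], [0, 0, 0, 0.02, 0.05, 0.16, 1], [0, 0, 0, 0.05, 0.1, 0.16, 1]]]}}

```text
t: 10.75
position: [523.3, -152.2, 167.1]
tcp_rot: [0.419, 0.571, 0.416, -0.57]
ft_force: [1.6, 0.5, 0.1]
grip_width: 85.4
```

{"api": "apply_moves", "payload": {"motion": [[[0, 0, 0, 0.01, 0.05, 0, 1], [0, 0, 0, 0.01, 0.07, 0, 1], [0, 0, 0, 0.01, 0.07, 0, 1]]]}}

```text
t: 11.12
position: [532.6, -80.1, 165.4]
tcp_rot: [0.419, 0.569, 0.42, -0.569]
ft_force: [-0.1, -0.1, 0.2]
grip_width: 85.6
```

```bash
python3 look.py 10;  python3 - <<'E'
from det import *
print(rot().as_matrix().round(3))
run('wrist',['cover'])
run('top',['pry_tool','cover','tray'])
t=grab_frame('top');cv2.imwrite('pics/t10.png',t)
sc=grab_frame('scene');cv2.imwrite('pics/s10.png',sc)
E
```

```text
11.125 [532.6 -80.1 165.4] 85.55871877519796 [-0.1 -0.1  0.2]
[[-0.     0.953 -0.302]
 [-0.001 -0.302 -0.953]
 [-1.    -0.     0.001]]
cover 0.74 px [307. 100.] [141.  72.] c [548. -10.] sides 54.0 106.0 dir -17.6
pry_tool 0.75 px [459. 248.] [56.  6.] c [ 457. -510.] sides 19.0 177.0 dir -52.4
pry_tool 0.49 px [377. 241.] [55.  6.] c [ 476. -247.] sides 18.0 177.0 dir -17.7
cover 0.58 px [293. 214.] [16. 17.] c [558.  22.] sides 52.0 51.0 dir -12.8
tray 0.67 px [200. 221.] [51. 70.] c [531. 324.] sides 228.0 166.0 dir -85.8
```

View pics/w10.png

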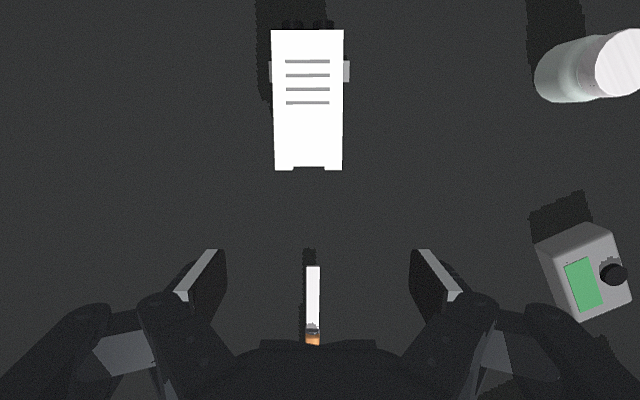

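View pics/s10.png

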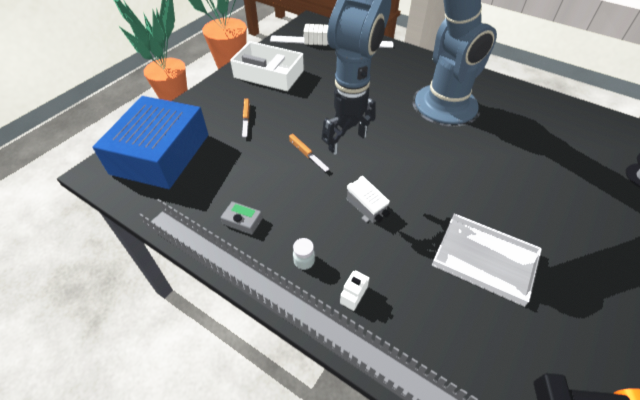

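Tool lies on the bench; cover in wrist view has corners (275,170), (342,170), (271,30), (343,30), loose and tilted.

```bash
python3 - <<'E'
from h import *
s=get_state();P=s['position'];M=rot().as_matrix();ax=-M[:,2];lf=-M[:,1]
for uv,z in (((275,170),60.5),((342,170),60.5),((271,30),53),((343.5,30),53)):
    p=atz('wrist',uv,z);print(uv,p.round(1),'along',((p-P)@ax).round(1),'left',((p-P)@lf).round(1))
E
```

```text
(275, 170) [507.  -49.9  60.5] along 23.7 left 34.2
(342, 170) [559.  -66.4  60.5] along 23.7 left -20.3
(271, 30) [538.4  49.4  53. ] along 127.9 left 34.2
(343.5, 30) [589.9  33.1  53. ] along 127.9 left -19.8
```

{"api": "apply_moves", "payload": {"motion": [[[0, 0, 0, 0.008, 0.04, 0, 1], [0, 0, 0, 0.015, 0.075, -0.04, 1], [0, 0, 0, 0.015, 0.075, -0.09, 1], [0, 0, 0, 0.015, 0.075, -0.115, 1], [0, 0, 0, 0.015, 0.075, -0.125, 1]]]}}

```text
t: 12.2
position: [546.7, -7.2, 38.8]
tcp_rot: [-0.418, -0.569, -0.419, 0.571]
ft_force: [-1.0, 0.0, 0.6]
grip_width: 85.2
```

```bash
python3 look.py 11
```

```text
12.2 [546.7  -7.2  38.8] 85.18966734977553 [-1.   0.   0.6]
```

View pics/w11.png

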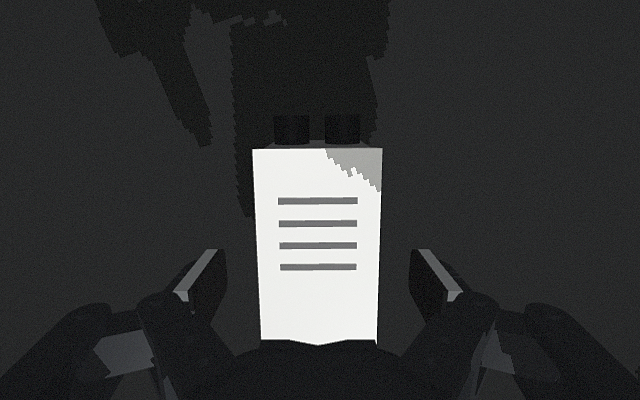

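View pics/st11.png

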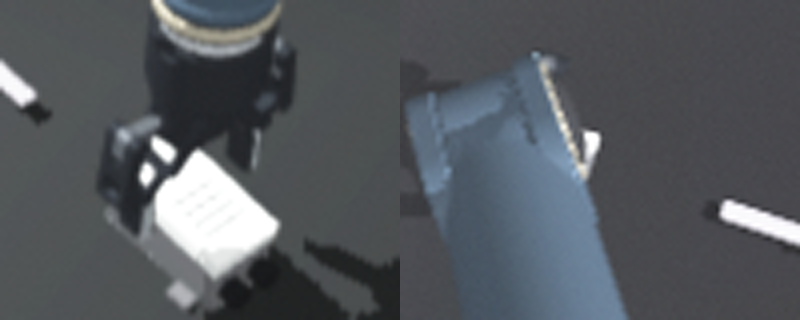

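Cover is centred between the fingers (columns 253–382, fingers at 215/418). Closing at low force.

{"api": "apply_moves", "payload": {"motion": [[[0, 0, 0, 0, 0, 0, 0.5], [0, 0, 0, 0, 0, 0, 0.5], [0, 0, 0, 0, 0, 0, 0.5], [0, 0, 0, 0, 0, 0, 0.5], [0, 0, 0, 0, 0, 0, 0.5]]], "grip_force": 30}}

```text
t: 12.98
position: [547.6, -7.0, 41.1]
tcp_rot: [0.418, 0.57, 0.418, -0.57]
ft_force: [-2.8, 0.0, 6.5]
grip_width: 52.9
```

{"api": "apply_moves", "payload": {"motion": [[[0, 0, 0, 0, 0, 0, 0.3], [0, 0, 0, 0, 0, 0.004, 0.3], [0, 0, 0, 0, 0, 0.015, 0.3], [0, 0, 0, 0, 0, 0.04, 0.3], [0, 0, 0, 0, 0, 0.04, 0.3]]], "grip_force": 40}}

```text
t: 13.6
position: [549.4, -6.9, 82.3]
tcp_rot: [0.419, 0.571, 0.417, -0.569]
ft_force: [-0.2, 0.5, -1.5]
grip_width: 53.0
```

```bash
python3 look.py 12
```

```text
13.6 [549.4  -6.9  82.3] 53.03179801142351 [-0.2  0.5 -1.5]
```

View pics/w12.png

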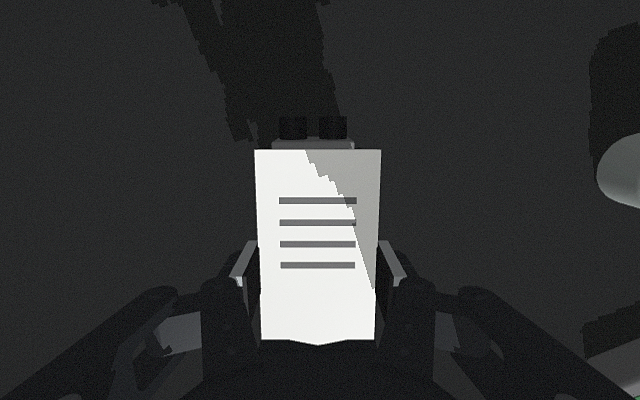

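View pics/st12.png

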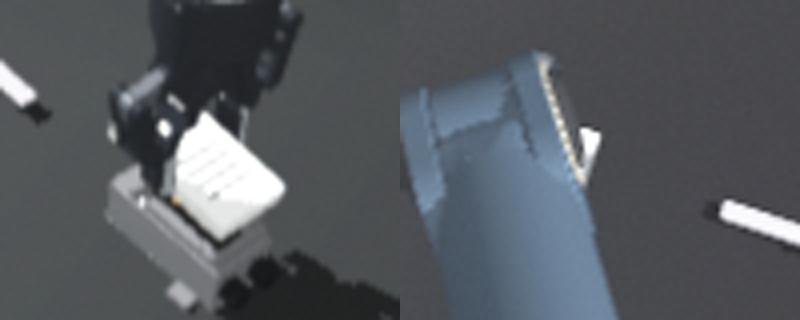

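Cover is lifted clear, held near its middle. Checking its tilt from the visible edges.

```bash
python3 - <<'E'
from h import *
m=camera_model('wrist');T=m['world_from_camera'];P=get_state()['position']
im=cv2.imread('pics/w12.png')
g=cv2.cvtColor(im,cv2.COLOR_BGR2GRAY).astype(int)
for v in (152,170,190,210,230,330,338):
    r=g[v];idx=np.where(r[255 if v<240 else 255:385]>100)[0]+255;
    x=np.where(g[v,240:400]>95)[0]+240
    u0,u1=x.min()-.5,x.max()+.5
    D=54*m['fx']/(u1-u0)
    pc=np.array([((u0+u1)/2-m['cx'])/m['fx']*D,-(v-m['cy'])/m['fy']*D,-D])
    p=T[:3,:3]@pc+T[:3,3]
    print(v,u0,u1,p.round(1),'rel z',(p[2]-P[2]).round(1))
E
```

```text
152 253.5 380.5 [562.9  42.9  91.2] rel z 11.3
170 254.5 380.5 [560.9  35.6  92.2] rel z 12.4
190 255.5 379.5 [558.2  27.2  92.5] rel z 12.6
210 255.5 378.5 [555.4  19.   93.9] rel z 14.0
230 256.5 377.5 [552.6  10.2  94.2] rel z 14.3
330 260.5 374.5 [538.2 -36.3  99.2] rel z 19.3
338 260.5 373.5 [536.6 -40.6  99.2] rel z 19.3
```

Tilt ≈4.5–5°. I level it on the way (pitch +4.5° about the jaw axis), raise, and carry it to the tray.

{"api": "apply_moves", "payload": {"motion": [[[2, -0.7, 0, 0, 0.02, 0.03, 0.3], [4.3, -1.4, 0, 0, 0.07, 0.04, 0.3], [4.3, -1.4, 0, -0.005, 0.125, 0.04, 0.3], [4.3, -1.4, 0, -0.01, 0.18, 0.04, 0.3], [4.3, -1.4, 0, -0.015, 0.22, 0.04, 0.3]]]}}

```text
t: 14.38
position: [531.5, 215.5, 119.5]
tcp_rot: [0.402, 0.591, 0.435, -0.547]
ft_force: [0.9, -0.8, -1.5]
grip_width: 52.9
```

{"api": "apply_moves", "payload": {"motion": [[[0, 0, 8, 0, 0.05, 0, 0.3], [0, 0, 15, -0.003, 0.09, 0, 0.3], [0, 0, 17, -0.003, 0.11, 0, 0.3], [0, 0, 17, -0.003, 0.11, 0, 0.3]]]}}

```text
t: 14.88
position: [529.1, 323.5, 119.6]
tcp_rot: [0.478, 0.521, 0.518, -0.482]
ft_force: [0.2, -0.8, -1.1]
grip_width: 53.2
```

```bash
python3 - <<'E'
from det import *
s=get_state();P=s['position'];print(s['t'],P,s['ft_force'],s['grip_width']);print(rot().as_matrix().round(3))
w=grab_frame('wrist');cv2.imwrite('pics/w13.png',w)
sc=grab_frame('scene');cv2.imwrite('pics/s13.png',cv2.resize(sc[150:320,360:570],None,fx=3.5,fy=3.5,interpolation=cv2.INTER_CUBIC))
run('wrist',['tray','cover'])
run('scene',['tray'])
E
```

```text
14.875 [529.06517231 323.50277894 119.57448245] [ 0.19623656 -0.80029004 -1.10449121] 53.17623867905668
[[ 0.     1.    -0.007]
 [ 0.078 -0.007 -0.997]
 [-0.997 -0.    -0.078]]
tray 0.83 px [313. 175.] [209. 214.] c [527. 342.] sides 167.0 175.0 dir 4.4
cover 0.97 px [317. 246.] [194. 126.] c [530. 295.] sides 87.0 151.0 dir -0.7
tray 0.77 px [490. 258.] [103.  60.] c [525. 326.] sides 192.0 244.0 dir -174.6
```

View pics/w13.png

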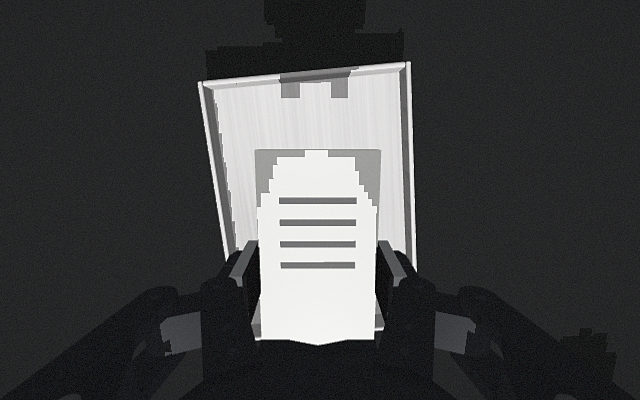

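View pics/s13.png

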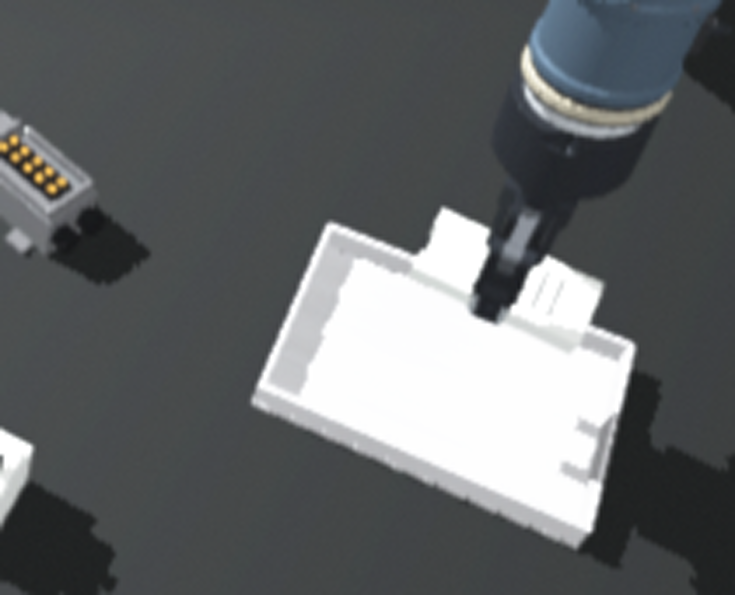

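```bash
python3 - <<'E'
from h import *
for uv in ((200,83),(409,63),(224,255),(413,255)):
    print(uv,atz('wrist',uv,25).round(1))
fs=lambda u,v:(360+(u+.5)/3.5-.5,150+(v+.5)/3.5-.5)
for uv in ((331,224),(634,345),(592,532),(256,398)):
    print('s',uv,atz('scene',fs(*uv),25).round(1))
im=cv2.imread('pics/t10.png')
for uv in ((166,199),(234,194),(238,244),(167,248)): print('t',atz('top',uv,25).round(1))
E
```

```text
(200, 83) [443.8 419.2  25. ]
(409, 63) [599.4 431.6  25. ]
(224, 255) [452.  283.1  25. ]
(413, 255) [610.  281.1  25. ]
s (331, 224) [459.7 208.4  25. ]
s (634, 345) [442.2 424.7  25. ]
s (592, 532) [600.  439.1  25. ]
s (256, 398) [628.4 222.1  25. ]
t [598.1 433.7  25. ]
t [617.8 214.3  25. ]
t [458.1 196.7  25. ]
t [441.2 424.2  25. ]
```

{"api": "apply_moves", "payload": {"motion": [[[0, 0, 4, 0.001, -0.003, -0.05, 0.3], [0, 0, 4, 0.001, -0.003, -0.09, 0.3], [0, 0, 4, 0.001, -0.003, -0.105, 0.3], [0, 0, 4, 0.001, -0.003, -0.111, 0.3], [0, 0, 4, 0.001, -0.003, -0.111, 0.3]]]}}

```text
t: 15.75
position: [531.3, 320.4, 10.4]
tcp_rot: [0.495, 0.504, 0.535, -0.464]
ft_force: [-0.3, 0.6, -0.7]
grip_width: 53.1
```

```bash
python3 - <<'E'
from det import *
s=get_state();P=s['position'];print(s['t'],P,s['ft_force'],s['grip_width'])
w=grab_frame('wrist');cv2.imwrite('pics/w14.png',w)
sc=grab_frame('scene');cv2.imwrite('pics/s14.png',cv2.resize(sc[180:320,400:560],None,fx=4,fy=4,interpolation=cv2.INTER_CUBIC))
E
```

```text
15.75 [531.30763039 320.44957207  10.38028147] [-0.26253618  0.58012003 -0.72375708] 53.13612371072148
```

View pics/w14.png

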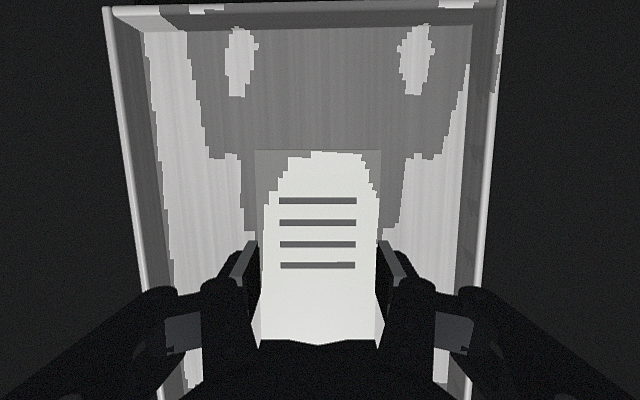

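View pics/s14.png

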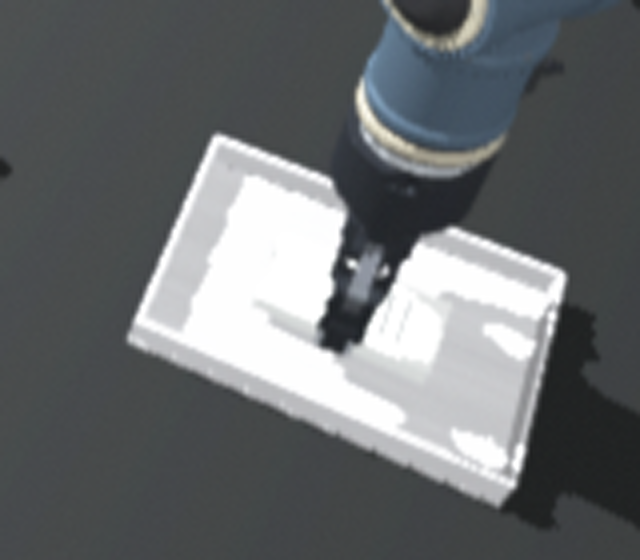

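Cover is central between the tray walls and not touching yet. Lowering in small steps while watching the force.

{"api": "apply_moves", "payload": {"motion": [[[0, 0, 0, 0, 0, -0.002, 0.3], [0, 0, 0, 0, 0, -0.004, 0.3], [0, 0, 0, 0, 0, -0.005, 0.3], [0, 0, 0, 0, 0, -0.005, 0.3]]]}}

```text
t: 16.35
position: [530.5, 319.9, 4.2]
tcp_rot: [0.495, 0.503, 0.535, -0.465]
ft_force: [-0.1, -0.3, -0.2]
grip_width: 53.0
```

{"api": "apply_moves", "payload": {"motion": [[[0, 0, 0, 0, 0, -0.001, 0.3], [0, 0, 0, 0, 0, -0.001, 0.3]]]}}

```text
t: 16.6
position: [530.6, 320.0, 3.2]
tcp_rot: [0.495, 0.503, 0.535, -0.465]
ft_force: [-0.1, 0.1, -0.4]
grip_width: 53.1
```

{"api": "apply_moves", "payload": {"motion": [[[0, 0, 0, 0, 0, -0.001, 0.3], [0, 0, 0, 0, 0, -0.001, 0.3]]]}}

```text
t: 16.85
position: [530.5, 319.9, 2.2]
tcp_rot: [0.495, 0.503, 0.535, -0.465]
ft_force: [0.4, 0.5, -1.1]
grip_width: 52.8
```

{"api": "apply_moves", "payload": {"motion": [[[0, 0, 0, 0, 0, -0.001, 0.3], [0, 0, 0, 0, 0, -0.001, 0.3]]]}}

```text
t: 17.1
position: [530.7, 320.0, 1.5]
tcp_rot: [0.495, 0.503, 0.535, -0.464]
ft_force: [-0.1, -0.7, 0.9]
grip_width: 53.1
```

{"api": "apply_moves", "payload": {"motion": [[[0, 0, 0, 0, 0, -0.001, 0.3], [0, 0, 0, 0, 0, -0.001, 0.3]]]}}

```text
t: 17.35
position: [530.7, 320.0, 1.2]
tcp_rot: [0.495, 0.503, 0.535, -0.465]
ft_force: [-2.3, -2.9, 6.9]
grip_width: 53.0
```

Contact (about 7 N). Releasing slowly.

{"api": "apply_moves", "payload": {"motion": [[[0, 0, 0, 0, 0, 0, 0.65], [0, 0, 0, 0, 0, 0, 0.75], [0, 0, 0, 0, 0, 0, 0.9], [0, 0, 0, 0, 0, 0, 1], [0, 0, 0, 0, 0, 0, 1]]]}}

```text
t: 17.98
position: [530.6, 319.9, 0.2]
tcp_rot: [0.495, 0.503, 0.535, -0.465]
ft_force: [-0.4, -1.0, 0.3]
grip_width: 85.6
```

{"api": "apply_moves", "payload": {"motion": [[[0, 0, 0, 0, 0, 0.02, 1], [0, 0, 0, 0, 0, 0.06, 1], [0, 0, 0, 0, 0, 0.12, 1], [0, 0, 0, -0.03, -0.03, 0.17, 1], [0, 0, 0, -0.06, -0.08, 0.2, 1]]]}}

```text
t: 18.6
position: [473.2, 246.1, 201.5]
tcp_rot: [0.496, 0.504, 0.535, -0.462]
ft_force: [0.3, -2.3, -0.0]
grip_width: 85.3
```

{"api": "apply_moves", "payload": {"motion": [[[0, 0, 0, 0, -0.06, 0.03, 1], [0, 0, 0, 0, -0.12, 0.03, 1], [0, 0, 0, 0, -0.12, 0.03, 1]]]}}

```text
t: 18.98
position: [474.0, 118.9, 228.8]
tcp_rot: [0.494, 0.505, 0.531, -0.467]
ft_force: [0.1, 1.2, 0.3]
grip_width: 85.2
```

```bash
python3 - <<'E'
from det import *
s=get_state();P=s['position'];print(s['t'],P,s['ft_force'],s['grip_width'])
sc=grab_frame('scene');cv2.imwrite('pics/s15.png',sc)
cv2.imwrite('pics/s15c.png',cv2.resize(sc[190:310,410:550],None,fx=5,fy=5,interpolation=cv2.INTER_CUBIC))
t=grab_frame('top');cv2.imwrite('pics/t15.png',t)
cv2.imwrite('pics/w15.png',grab_frame('wrist'))
run('top',['cover','pry_tool','breaker','screw_jar','meter'])
E
```

```text
18.975 [473.97744311 118.85313009 228.7970971 ] [0.08243385 1.22188297 0.2825634 ] 85.19572252300941
cover 0.8 px [200. 220.] [16. 32.] c [533. 312.] sides 101.0 50.0 dir -89.0
pry_tool 0.9 px [460. 248.] [58.  7.] c [ 457. -512.] sides 24.0 184.0 dir -52.4
pry_tool 0.61 px [377. 240.] [56.  5.] c [ 477. -246.] sides 17.0 180.0 dir -18.4
breaker 0.56 px [270. 141.] [24. 13.] c [781.  97.] sides 41.0 75.0 dir -89.2
screw_jar 0.68 px [316. 144.] [16. 15.] c [776. -46.] sides 47.0 50.0 dir -89.2
screw_jar 0.64 px [200. 221.] [51. 70.] c [530. 308.] sides 219.0 157.0 dir -85.6
meter 0.62 px [378. 148.] [20. 30.] c [ 772. -247.] sides 97.0 64.0 dir -79.0
meter 0.62 px [299. 215.] [39. 22.] c [554.   2.] sides 70.0 125.0 dir -9.0
```

View pics/s15c.png

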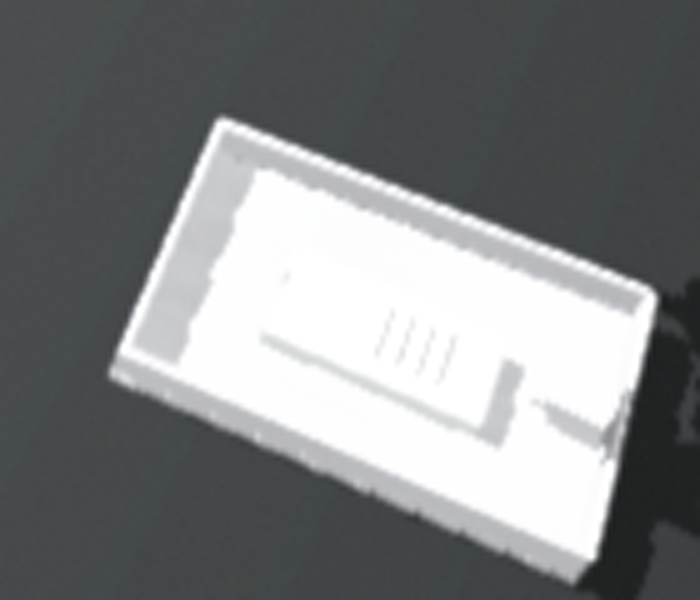

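View pics/s15.png

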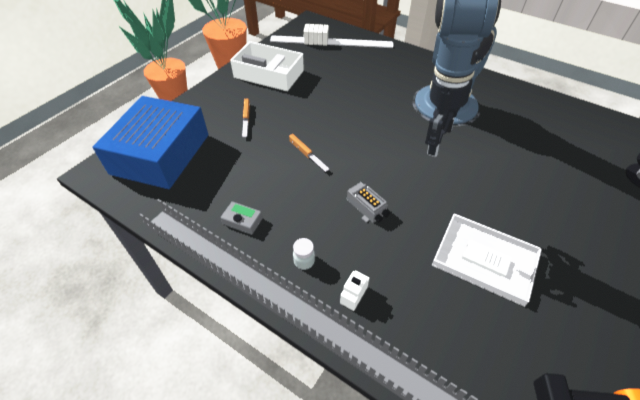

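View pics/w15.png

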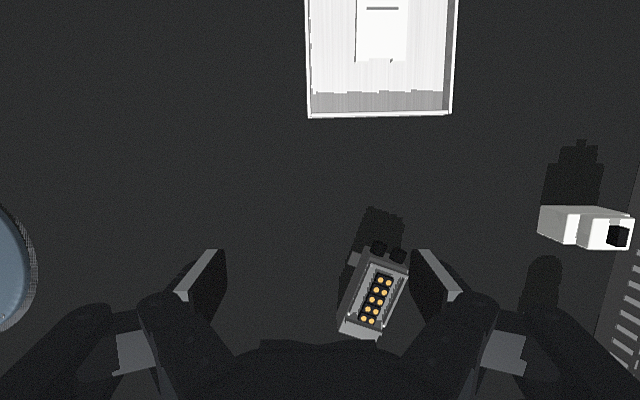

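Cover is flat on the tray floor with its lines up. Tool is flat on the bench, and the bystanders are unmoved. Handing in.

```bash
python3 -c "
from plant import *
s=get_state();print(s['t'],abs(s['qd']).max(),s['ft_force']);print(finish_job())"
```

```text
19.375 0.007013237861112015 [ 0.59433476  0.01865537 -0.26802088]
the job is handed in; nothing more can be done
None
```

The job is done and handed in at 19.4 s, with the robot touching nothing.

- **Prying:** I took the left-most of the two pry tools and slid its blade about 14 mm into the notch, centred and without contact force. The end popped at about 7 N and stayed up, and the gripper did not touch the cover before that.
- **Tool:** I laid it back flat on the bench about 110 mm short of the box.
- **Cover:** I lifted it by its long sides and levelled its tilt of about 4.5°. I then lowered it to contact (about 7 N) on the tray floor and let it go there.

**Last checks:**
- The pictures show the cover flat in the middle of the tray with its four lines up, and the tool flat on the bench.
- The breaker, jar and meter are within about 2 mm of where they started, which is within measuring error.
- The highest force I read was about 9 N.

**Disagreements:**
- The top and wrist cameras differed by about 2.5 mm on the cover's sideways position. I aimed between them for the insertion, and the blade went in centred.
- The gripper width read 13.4 mm on the 16 mm handle. The grip held throughout.
- In the last top picture the network also reported a jar at the tray and a meter at the box. Both were false.

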